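# Feed a screw cap down its lane of a slanted cap rack

## Task

A blue screw cap lies on the level loading shelf at the high end of the two-lane slanted cap rack. Nudge it along the shelf to the lane where the other blue cap already lies and push it over the edge, so that it slides down freely by itself and comes to rest flat on the lane, close behind that cap. Leave the caps already in the lanes and the things round the rack where they are.

Things in the scene. Friction and masses are not known exactly. Their poses are not given: they have to be found in the camera images.
- rack: fixed slanted two-lane cap rack, white slick plastic (friction about 0.2) with grey and aluminium trim, 114 mm wide. Origin on the worktop under it; +x points to its high end (away from the robot), +y to its left, z up. Level shelf from x 0.035 to 0.120; from x = 0.035 two lanes slope down 21 degrees to a stop at x = -0.095. A cap slides down by itself once its middle is past the edge
- shelf_mid (a point): middle of the top of the level loading shelf: 85 mm deep (x), 106 mm wide (y), 68 mm above the worktop, with no rim or wall round it; axes as the rack. Tall fixed instruments (over 0.5 m) stand ahead and to the left, roughly world x > 0.57 with y from -0.18 to 0.3: an arm coming from the left must draw in close to its base before it turns to the rack
- stop_mid (a point): foot of the clear stop plate at the low end of the lanes, between the two lanes, 18 mm above the worktop; the plate stands 24 mm high over the lanes; axes as the rack
- lane_left (a point): middle of the upper end of the left (rack y = +0.028) lane, on the edge between shelf and slope, axes as the rack. The lane is 50 mm wide and 139 mm long down the slope. Between the lanes: a grey divider 6 mm thick, 16 mm high, its rounded nose 13 mm down from the edge; outside: walls 18 mm high over the lane, beginning at the edge, 4 mm thick and just outside the shelf's width
- lane_right (a point): middle of the upper end of the right (rack y = -0.028) lane, on the edge between shelf and slope, axes as the rack. The lane is 50 mm wide and 139 mm long down the slope. Between the lanes: a grey divider 6 mm thick, 16 mm high, its rounded nose 13 mm down from the edge; outside: walls 18 mm high over the lane, beginning at the edge, 4 mm thick and just outside the shelf's width
- cap: the cap to feed: blue ribbed screw cap, 37 mm diameter, 24 mm high, closed side up, about 15 g; origin at the centre of its underside, z up. It starts flat on the loading shelf, anywhere along its width
- parked_blue: the same kind of blue cap (37 mm diameter, 24 mm high), lying at the stop of one lane, tilted with the slope; origin at the centre of its underside
- parked_black: black cap, 37 mm diameter, 24 mm high, lying at the stop of the other lane; origin at the centre of its underside
- reagent: bystander: brown bottle with white cap, 52 mm diameter, 98 mm high, origin at the centre of its underside
- timer: bystander: white bench timer 43x62x58 mm, origin at the centre of its underside
- eluent: bystander: white bottle with red cap, 48 mm diameter, 92 mm high, origin at the centre of its underside
There are look-alikes about, which are no part of the job. What is shaped like the cap but red is not meant. Leave any green look-alike of the parked_black alone.

How it is judged:
By the outcome, as a careful person would: the job done as asked, in the order asked, and still so for the second after the job is handed in, with the robot touching nothing.
It also fails if it takes over 48 s, if anything falls off the work surface, if the arm or the gripper's body presses on something with over 40 N, if the wrist force passes 120 N, or if a joint passes its speed limit or range.

## Robot

A 7-joint arm with a two-finger parallel gripper is mounted at the origin on a cart in front of the work surface, level with it; the furniture and walls round the work are solid. World frame = base frame: x ahead of the robot, y to its left, z up, the work surface at z = 0. Lengths are in m, angles in rad, forces in N, time in s.
With the tool pointing down it reaches from about 0.425 to 0.95 m from the base axis. Payload 4.7 kg.
Tool frame: the origin (TCP) lies between the finger pads; the fingertips stand 22 mm ahead of it and the grasp point (between the pads) lies 3 mm ahead of it; z points along the fingers, y is the line along which they close (so a half turn about z gives the same grasp; the last joint's range is limited). The gripper opens to 87 mm and grips with 3 to 60 N. Pads are 19 mm wide; open, the fingers measure 117 mm over their backs; the gripper's body (75 mm by 190 mm) begins 51 mm behind the grasp point.
Start: joints at [1.098, 0.469, -0.049, 1.532, 0.024, 1.141, -0.082], TCP at [0.29, -0.61, 0.245] pointing down, gripper open.
Joint ranges: [-2.59, 2.59], [-0.33, 1.99], [-1.39, 1.29], [0.1, 2.45], [-1.04, 4.18], [0.21, 1.99], [-2.66, 2.66]. Speed limits (rad/s): [2.57, 2.57, 3.14, 3.14, 3.14, 3.14, 3.14].

## Interface

Orientations are given as a 3x3 rotation matrix whose columns are the frame's x, y, z axes.
In Python, from cell import monitor, vision, order gives the robot as it stands.
- The arm moves only by the tool drive_tool, never from a script. Its argument "increments" is a list of rows, each an object with "travel": the shift along the tool's x, y, z in mm, a list of three; "roll": the turn about the tool's z in degrees. A call has exactly 10 rows; each row is the pose to reach, as a shift and turn from the pose commanded when the call began, along the tool's axes at that moment; what a row does not reach only later rows make up. A row lasts 1/10 s, in which the tool goes at most 50 mm and 8.59 degrees, less where a joint would pass 70% of its speed; a pose out of reach is approached as far as the arm can. A call with a gripper value outside its range is refused whole. "fingers" is the closure, from 0 (fully open) to 1 (shut), set as the call begins (left out, the last holds). The fingers move at their own pace and stop on an object; the grip force is fixed at half the most. Time passes only in rows, so rows that repeat a pose let the fingers close, or fill a call up. It gives the time, the measured TCP pose, the force, the opening and the grip force at its end, in the units of the state.
- monitor.sense(): the state, without advancing time (a new reading comes with each control period).
- vision.grab_frame(name): name is "side" or "top"; returns (picture, depth): 400x640x3 uint8, red, green, blue; 400x640 float32, m along the optical axis (not along the pixel's ray), 0 where there is no reading.
- vision.calibration(name): a dict with "vfov" (degrees; the focal length in pixels is half the picture's height over the tangent of half this angle, whatever the lens; pixels are square), "cx", "cy" (the principal point, pixels), "xyz" and "rotation" of the camera in the world. Camera axes: x right, y down, z forward; pixel columns grow to the right and rows downward; lengths in m; the calibration is good to about 2 mm. A picture is of the moment at which its call begins. calibration takes no time and is no camera call.
- order.finish_job(): hands the job in; it is judged then, once.
The state is a dict: "t": time; "q": joint angles; "joint_vel": joint speeds; "tau": joint torques, N m; "ee_pos": TCP position; "ee_rot": TCP orientation; "force": force on the tool from outside, world axes, zero at the start; "torque": the same for the moment, N m; "gripper_width": finger opening in m; "grip_force": force on a finger pad.
Only numpy, scipy, OpenCV 4.12 (cv2) and the standard library are available. Lean on these libraries where they do the work, as an engineer would, in place of code of your own. Each camera call takes 0.05 s, during which the arm holds its last target. There are 200 camera calls.

## Working session

There is one attempt and no reset: what is moved stays moved. The work goes in short steps, Python scripts to look and compute and a tool call to move; the robot and the scene stay as the last step left them, time stands still between calls to the robot, and variables do not carry over. Pictures are saved under pics/ and viewed, at most 10 in all, crops included, and the job is handed in when it is done.

Besides the shell and the picture viewer there is one more tool, called after "Emit:" as name([rows], argument=value, ...), one row to a line, values as JSON. drive_tool: Moves the arm, as the interface text tells. Its arguments: {"type":"object","properties":{"increments":{"type":"array"},"fingers":{"type":"number"}},"required":["increments"]}

```bash
mkdir -p pics; cat > h.py <<'E'
import numpy as np, cv2
from cell import monitor, vision, order
def grab(n,save=None):
    p,d=vision.grab_frame(n); c=vision.calibration(n)
    if save: cv2.imwrite(f'pics/{save}.png',cv2.cvtColor(p,cv2.COLOR_RGB2BGR))
    return p,d,c
def world(u,v,z,c):
    f=200/np.tan(np.radians(c['vfov'])/2); return np.array(c['xyz'])+np.array(c['rotation'])@(np.array([(u-c['cx'])/f,(v-c['cy'])/f,1])*z)
def cloud(d,c):
    f=200/np.tan(np.radians(c['vfov'])/2); v,u=np.mgrid[:400,:640]
    P=np.stack([(u-c['cx'])/f*d,(v-c['cy'])/f*d,d],-1)
    return P@np.array(c['rotation']).T+np.array(c['xyz'])
E
python3 - <<'E'
from h import *
for n in('top','side'):
    p,d,c=grab(n,n+'0'); print(c); np.savez(n+'0',p=p,d=d)
s=monitor.sense(); print(s['ee_pos'],s['ee_rot'],s['t'])
E
```

```text
{'vfov': 45.40472353713361, 'cx': 309.62634199835975, 'cy': 202.92387746241496, 'xyz': array([ 0.30612178, -0.2889077 ,  0.96204855]), 'rotation': array([[ 0.02287251, -0.9814523 ,  0.19033714],
       [-0.99960235, -0.02559186, -0.01184094],
       [ 0.0164924 , -0.18999062, -0.98164737]])}
{'vfov': 49.1636772458725, 'cx': 318.58336182235536, 'cy': 203.70835588249125, 'xyz': array([ 0.30420275, -1.14309178,  0.47693044]), 'rotation': array([[ 0.98304189, -0.09066334,  0.1594014 ],
       [-0.182512  , -0.39918167,  0.89852288],
       [-0.01783297, -0.91237829, -0.40895945]])}
[ 0.28963486 -0.60916636  0.24361316] [[ 9.03125459e-01  4.29376036e-01 -7.89927039e-04]
 [ 4.29376757e-01 -9.03124217e-01  1.49973662e-03]
 [-6.94512704e-05 -1.69362664e-03 -9.99998563e-01]] 0.1
```

View pics/top0.png

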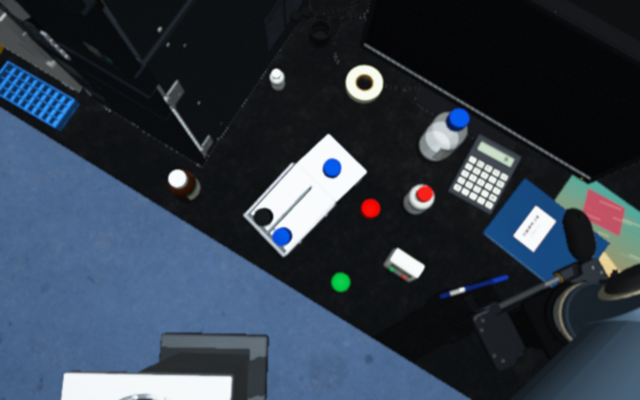

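View pics/side0.png

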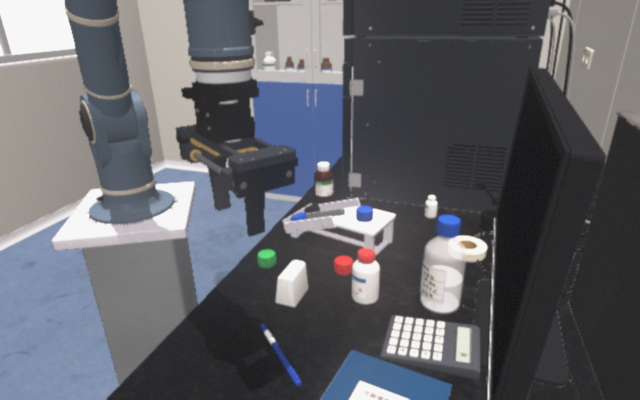

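The top view shows the cap to feed at (332,168) on the shelf. The parked blue cap is at (283,236) in the right lane and the black one at (263,216) in the left. The red cap is at (370,208), the timer at (404,265), the eluent at (420,198) and the reagent at (183,183).

```bash
cat >> h.py <<'E'
def ray(u,v,h,c):
    a=np.array(c['xyz']); r=world(u,v,1,c)-a
    return a+r*(h-a[2])/r[2]
def blobs(p,kind,amin=40):
    x=cv2.cvtColor(p,cv2.COLOR_RGB2HSV)
    lo,hi={'blue':((105,170,90),(125,255,255)),'white':((0,0,170),(180,45,255))}[kind]
    n,l,st,ce=cv2.connectedComponentsWithStats(cv2.inRange(x,lo,hi))
    return [(st[i],ce[i],l==i) for i in range(1,n) if st[i][4]>=amin]
E
python3 - <<'E'
from h import *
z=np.load('top0.npz');p,d=z['p'],z['d'];c=vision.calibration('top')
W=cloud(d,c)
# rack shelf: points with z ~.068
roi=np.zeros((400,640),bool);roi[125:265,235:375]=1
m=roi&(abs(W[...,2]-.068)<.006)&(p.min(-1)>150)
n,l,st,ce=cv2.connectedComponentsWithStats(m.astype(np.uint8));i=1+st[1:,4].argmax()
P=W[l==i];print(st[i],np.median(P[:,2]))
r=cv2.minAreaRect((P[:,:2]*1000).astype(np.float32));print(r,cv2.boxPoints(r))
for s,ce,mm in blobs(p,'blue'):
    if 235<ce[0]<375 and 125<ce[1]<265: print(s,ce,ray(*ce,.090,c),ray(*ce,.05,c),np.median(W[mm],0))
for nm,(u,v),h in [('black',(263,216),.05),('red',(370,208),.024),('eluent',(425,194),.092),('reagent',(178,178),.098),('timer',(407,258),.058),('green',(341,282),.024)]: print(nm,ray(u,v,h,c))
# lane
for u,v in[(335,137),(366,172),(244,214),(284,255)]:print(u,v,W[v,u],ray(u,v,.068,c))
print(monitor.sense()['q'])
E
python3 -c "
import cv2;i=cv2.imread('pics/top0.png')[120:270,220:440];cv2.imwrite('pics/crop.png',cv2.resize(i,None,fx=3.6,fy=3.6,interpolation=cv2.INTER_CUBIC))"
```

```text
[ 270  134   96   74 2578] 0.06872591178094234
((527.7470703125, -314.2719421386719), (108.93049621582031, 157.20126342773438), 45.17511749267578) [[ 433.60355 -297.49332]
 [ 545.1009  -408.31113]
 [ 621.8906  -331.05057]
 [ 510.39325 -220.23276]]
[324 159  17  18 242] [331.80578512 167.64049587] [ 0.54408458 -0.33971243  0.09      ] [ 0.5549997 -0.3420428  0.05     ] [ 0.54291381 -0.33983767  0.09284785]
[272 228  19  18 250] [281.432 236.316] [ 0.41157988 -0.24921935  0.09      ] [ 0.41641714 -0.24739889  0.05      ] [ 0.41699341 -0.24745357  0.04809173]
black [ 0.45491802 -0.21052158  0.05      ]
red [ 0.48081882 -0.42112311  0.024     ]
eluent [ 0.49741744 -0.51452464  0.092     ]
reagent [ 0.51429004 -0.05462182  0.098     ]
timer [ 0.38017309 -0.48631102  0.058     ]
green [ 0.33346236 -0.364615    0.024     ]
335 137 [ 0.63499192 -0.35064607  0.00170005] [ 0.61228758 -0.34638381  0.068     ]
366 172 [ 0.56076117 -0.41602883  0.00173076] [ 0.54318911 -0.4072565   0.068     ]
244 214 [ 0.45916409 -0.17278192  0.04233879] [ 0.45489399 -0.17602199  0.068     ]
284 255 [ 0.38180834 -0.25303932  0.03830812] [ 0.37937554 -0.25419224  0.068     ]
[ 1.0980959   0.4693541  -0.04860348  1.5335643   0.02411831  1.14095558
 -0.08234195]
```

View pics/crop.png

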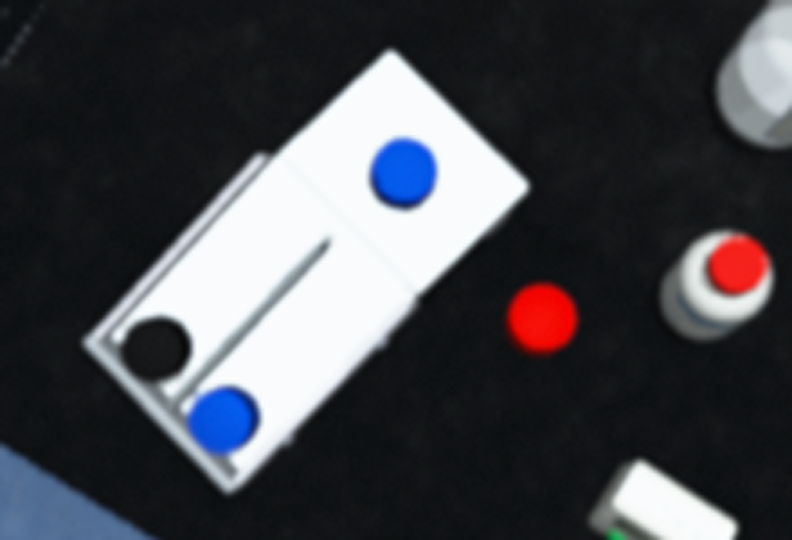

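The crop shows the shelf far corners at (391,48) and (529,186), the cap centre at (404,173) and the divider nose at (328,240). That puts the rack yaw at about -45° with its origin near (0.498,-0.285). The cap is at about rack (0.071,-0.006), and its target is the right lane at y=-0.028.

I'll straddle the cap across the rack, shift it about 22 mm to the right, then push it from behind with two fingers. First I go above it.

Emit:
drive_tool([
  {"travel": [34,-13,4],"roll": 7},
  {"travel": [69,-27,9],"roll": 14},
  {"travel": [103,-40,13],"roll": 21},
  {"travel": [138,-54,18],"roll": 28},
  {"travel": [172,-67,22],"roll": 35},
  {"travel": [207,-80,27],"roll": 42},
  {"travel": [241,-94,31],"roll": 49},
  {"travel": [276,-107,36],"roll": 56},
  {"travel": [310,-121,40],"roll": 63},
  {"travel": [345,-134,45],"roll": 70},
], fingers=0.3)

```text
t: 1.1
ee_pos: [0.5445, -0.3391, 0.1991]
ee_rot: [[0.709, -0.705, -0.001], [-0.705, -0.709, 0.0], [-0.001, 0.0, -1.0]]
force: [0.9, -0.0, 0.1]
gripper_width: 0.0607
grip_force: 0.0
```

```bash
python3 - <<'E'
from h import *
p,d,c=grab('side','side1')
i=cv2.imread('pics/side1.png')[100:280,240:440];cv2.imwrite('pics/s1.png',cv2.resize(i,None,fx=3.3,fy=3.3))
for s,ce,m in blobs(p,'blue'):
    if 250<ce[0]<420 and 180<ce[1]<240: print(s,ce,np.median(cloud(d,c)[m],0),ray(*ce,.082,c))
E
```

```text
(no output)
```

View pics/s1.png

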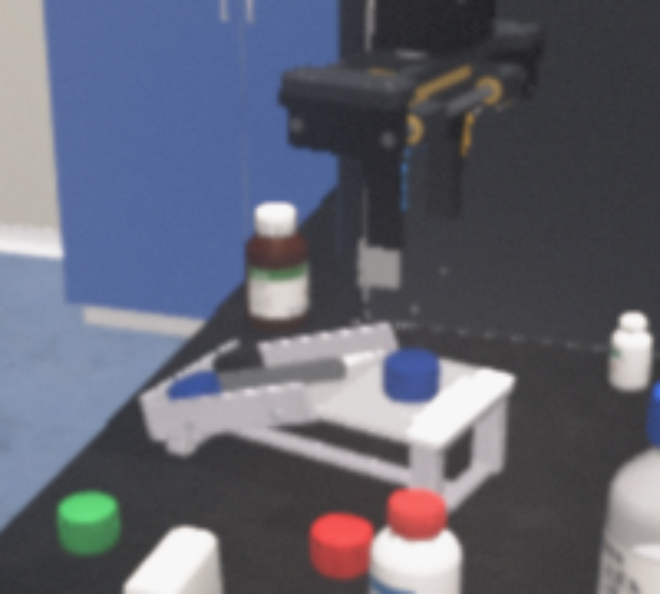

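The gripper is above the rack with a clear path, and the cap's top centre is near (364.5,209) in the full side view. I'll use that to check the cap position.

```bash
python3 - <<'E'
from h import *
c=vision.calibration('side')
w=ray(364.5,209.2,.092,c); print(w)
X=np.array([.709,-.705]);Y=np.array([.705,.709]);o=np.array([.4984,-.2851])
for q in (w[:2],np.array([.5437,-.3398])): print((q-o)@X,(q-o)@Y)
# corners in side view: far-right (420,445), far-left(515,378) crop
for u,v in((414,440),(515,376)):
    q=ray(240+u/3.3,100+v/3.3,.068,c)[:2]; print(q,(q-o)@X,(q-o)@Y)
E
```

```text
[ 0.5425712  -0.34610784  0.092     ]
0.07432791310330047 -0.01211386216661598
0.07068119999999994 -0.006845800000000012
[ 0.52795953 -0.40610135] 0.10626365503520076 -0.06495048972317527
[ 0.61692191 -0.33476103] 0.11904306062511603 0.048348277483807475
```

Emit:
drive_tool([
  {"travel": [0,0,20]},
  {"travel": [0,0,40]},
  {"travel": [0,0,60]},
  {"travel": [0,0,75]},
  {"travel": [0,0,85]},
  {"travel": [0,0,95]},
  {"travel": [0,0,100]},
  {"travel": [0,0,103]},
  {"travel": [0,0,103]},
  {"travel": [0,0,103]},
])

```text
$.increments[0]: bad value
```

Emit:
drive_tool([
  {"travel": [0,0,0]},
  {"travel": [0,0,0]},
  {"travel": [0,0,0]},
  {"travel": [0,4,0]},
  {"travel": [0,8,0]},
  {"travel": [0,12,0]},
  {"travel": [0,16,0]},
  {"travel": [0,20,0]},
  {"travel": [0,23,0]},
  {"travel": [0,25,0]},
], fingers=0.53)

```text
$.increments[0]: bad value
```

Emit:
drive_tool([
  {"travel": [0,0,0]},
  {"travel": [0,0,0]},
  {"travel": [0,0,-10]},
  {"travel": [0,0,-25]},
  {"travel": [0,0,-45]},
  {"travel": [0,0,-60]},
  {"travel": [20,0,-60]},
  {"travel": [45,0,-60]},
  {"travel": [90,0,-60]},
  {"travel": [130,0,-60]},
])

```text
$.increments[0]: bad value
```

```bash
python3 - <<'E'
from h import *
p,d,c=grab('top','top2')
i=cv2.imread('pics/top2.png')[100:270,220:440];cv2.imwrite('pics/t2.png',cv2.resize(i,None,fx=3.3,fy=3.3))
X=np.array([.709,-.705]);Y=np.array([.705,.709]);o=np.array([.4984,-.2851])
for s,ce,mm in blobs(p,'blue'):
    if 235<ce[0]<375 and 125<ce[1]<265: q=ray(*ce,.091,c)[:2];print(s,ce,q,(q-o)@X,(q-o)@Y)
E
```

```text
[324 159  15  18 163] [329.74846626 168.84662577] [ 0.54135834 -0.33581017] 0.06620813424689037 -0.0056678814296712825
[273 228  18  17 237] [281.67932489 236.00843882] [ 0.41203548 -0.24969763] -0.08619111798253573 -0.035786708869907966
```

View pics/t2.png

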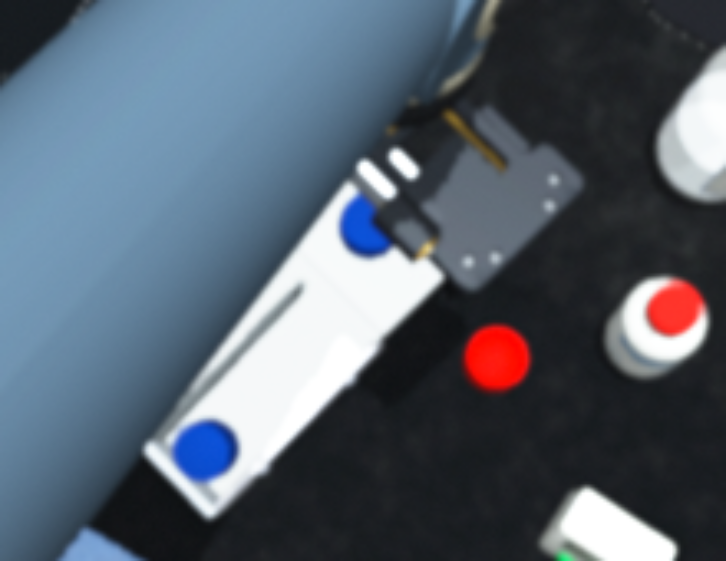

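All three moves were refused because each row needs a "roll", so nothing has moved. The picture still shows the cap at its start, partly hidden by the gripper at crop (368,225). I'll repeat the moves with roll included.

Emit:
drive_tool([
  {"travel": [0,0,20],"roll": 0},
  {"travel": [0,0,40],"roll": 0},
  {"travel": [0,0,60],"roll": 0},
  {"travel": [0,0,75],"roll": 0},
  {"travel": [0,0,85],"roll": 0},
  {"travel": [0,0,95],"roll": 0},
  {"travel": [0,0,100],"roll": 0},
  {"travel": [0,0,103],"roll": 0},
  {"travel": [0,0,103],"roll": 0},
  {"travel": [0,0,103],"roll": 0},
])

```text
t: 2.2
ee_pos: [0.5443, -0.3407, 0.0971]
ee_rot: [[0.712, -0.702, 0.001], [-0.702, -0.712, -0.001], [0.001, -0.0, -1.0]]
force: [-0.2, -0.7, 0.4]
gripper_width: 0.0611
grip_force: 0.0
```

Emit:
drive_tool([
  {"travel": [0,0,0],"roll": 0},
  {"travel": [0,0,0],"roll": 0},
  {"travel": [0,0,0],"roll": 0},
  {"travel": [0,4,0],"roll": 0},
  {"travel": [0,8,0],"roll": 0},
  {"travel": [0,12,0],"roll": 0},
  {"travel": [0,16,0],"roll": 0},
  {"travel": [0,20,0],"roll": 0},
  {"travel": [0,22,0],"roll": 0},
  {"travel": [0,24,0],"roll": 0},
], fingers=0.53)

```text
t: 3.2
ee_pos: [0.5269, -0.3577, 0.0966]
ee_rot: [[0.712, -0.702, 0.0], [-0.702, -0.712, 0.0], [0.0, -0.0, -1.0]]
force: [-0.4, 0.8, -0.7]
gripper_width: 0.0409
grip_force: 0.0
```

Emit:
drive_tool([
  {"travel": [0,0,0],"roll": 0},
  {"travel": [0,0,0],"roll": 0},
  {"travel": [0,0,-10],"roll": 0},
  {"travel": [0,0,-20],"roll": 0},
  {"travel": [0,0,-35],"roll": 0},
  {"travel": [0,0,-50],"roll": 0},
  {"travel": [15,0,-60],"roll": 0},
  {"travel": [35,0,-60],"roll": 0},
  {"travel": [50,0,-60],"roll": 0},
  {"travel": [50,0,-60],"roll": 0},
], fingers=0.53)

```text
t: 4.2
ee_pos: [0.5639, -0.3941, 0.1581]
ee_rot: [[0.712, -0.702, 0.002], [-0.702, -0.712, -0.002], [0.003, -0.0, -1.0]]
force: [-0.0, 0.0, -0.3]
gripper_width: 0.0408
grip_force: 0.0
```

```bash
python3 - <<'E'
from h import *
p,d,c=grab('top','top3')
i=cv2.imread('pics/top3.png')[100:270,220:440];cv2.imwrite('pics/t3.png',cv2.resize(i,None,fx=3.3,fy=3.3))
X=np.array([.709,-.705]);Y=np.array([.705,.709]);o=np.array([.4984,-.2851])
for s,ce,mm in blobs(p,'blue'):
    if 235<ce[0]<385 and 125<ce[1]<265: q=ray(*ce,.091,c)[:2];print(s,ce,q,(q-o)@X,(q-o)@Y)
t=monitor.sense()['ee_pos'][:2];print(t,(t-o)@X,(t-o)@Y)
E
```

```text
[ 0.5629767  -0.39305321] 0.12189189401800196 -0.0310122463173343
```

View pics/t3.png

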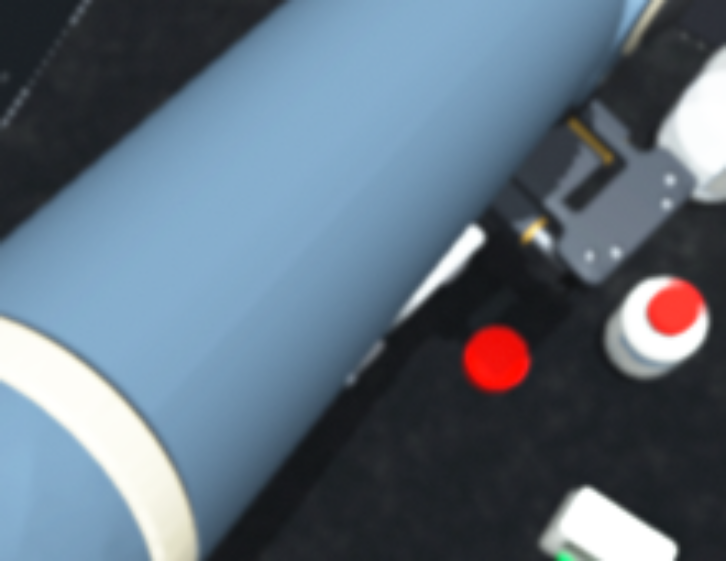

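The forearm now hides the cap and the lanes in the top view. I'll look from the side instead.

```bash
python3 - <<'E'
from h import *
p,d,c=grab('side','side3')
i=cv2.imread('pics/side3.png')[130:280,250:430];cv2.imwrite('pics/s3.png',cv2.resize(i,None,fx=3.9,fy=3.9))
E
```

```text
(no output)
```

View pics/s3.png

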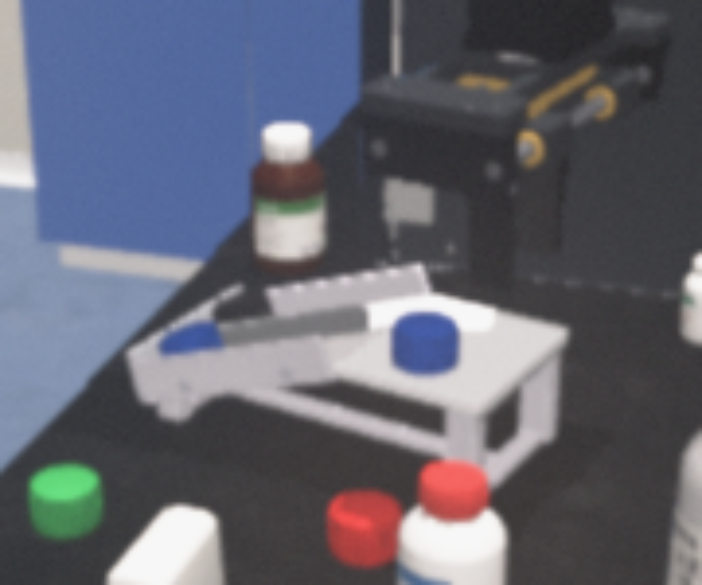

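The cap stands flat and near the shelf's right side at crop (425,343). The shelf's far corners are at (468,408) and (568,332).

```bash
python3 - <<'E'
from h import *
c=vision.calibration('side')
X=np.array([.709,-.705]);Y=np.array([.705,.709]);o=np.array([.4984,-.2851])
for n,u,v,h in(('cap',425,329,.092),('capbot',425,358,.068),('fr',468,408,.068),('fl',568,331,.068),('edge_r',330,373,.068)):
    q=ray(250+u/3.9,130+v/3.9,h,c)[:2]; print(n,q,(q-o)@X,(q-o)@Y)
E
```

```text
cap [ 0.52476565 -0.36765408] 0.07689387435815265 -0.03994305549360663
capbot [ 0.52900138 -0.35401018] 0.07027805897672892 -0.02728334741784605
fr [ 0.53517332 -0.41317318] 0.11636387544446006 -0.06487869550896037
fl [ 0.61446901 -0.33897671] 0.12027600650081348 0.04363006927962845
edge_r [ 0.47563    -0.36021848] 0.03681459983041031 -0.06931185239359322
```

The cap's y matches the right-lane centre to within about 2 mm, and the TCP is lined up behind it. I'll narrow the fingers to a 20 mm notch, lower them and push.

Emit:
drive_tool([
  {"travel": [0,0,0],"roll": 0},
  {"travel": [0,0,0],"roll": 0},
  {"travel": [0,0,10],"roll": 0},
  {"travel": [0,0,20],"roll": 0},
  {"travel": [0,0,30],"roll": 0},
  {"travel": [0,0,40],"roll": 0},
  {"travel": [0,0,50],"roll": 0},
  {"travel": [0,0,57],"roll": 0},
  {"travel": [0,0,60],"roll": 0},
  {"travel": [0,0,60],"roll": 0},
], fingers=0.77)

```text
t: 5.3
ee_pos: [0.5625, -0.3925, 0.096]
ee_rot: [[0.712, -0.702, -0.001], [-0.702, -0.712, 0.0], [-0.001, 0.0, -1.0]]
force: [-0.0, -0.5, -0.0]
gripper_width: 0.0201
grip_force: 0.0
```

Emit:
drive_tool([
  {"travel": [-5,0,0],"roll": 0},
  {"travel": [-11,0,0],"roll": 0},
  {"travel": [-17,0,0],"roll": 0},
  {"travel": [-23,0,0],"roll": 0},
  {"travel": [-29,0,0],"roll": 0},
  {"travel": [-35,0,0],"roll": 0},
  {"travel": [-41,0,0],"roll": 0},
  {"travel": [-47,0,0],"roll": 0},
  {"travel": [-52,0,0],"roll": 0},
  {"travel": [-55,0,0],"roll": 0},
])

```text
t: 6.3
ee_pos: [0.5231, -0.3536, 0.0965]
ee_rot: [[0.712, -0.702, -0.0], [-0.702, -0.712, 0.0], [-0.0, 0.0, -1.0]]
force: [-0.0, 0.2, -0.4]
gripper_width: 0.0205
grip_force: 0.0
```

```bash
python3 - <<'E'
from h import *
p,d,c=grab('side','side4')
i=cv2.imread('pics/side4.png')[130:280,250:430];cv2.imwrite('pics/s4.png',cv2.resize(i,None,fx=3.9,fy=3.9))
E
```

```text
(no output)
```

View pics/s4.png

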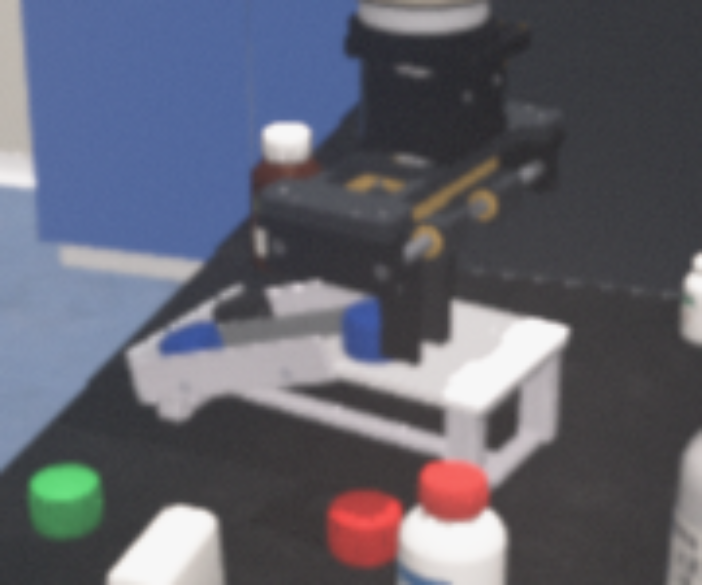

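The cap is still flat, just ahead of the fingers at crop (365,330), with its centre about 6 mm short of the edge. I'll keep pushing gently.

Emit:
drive_tool([
  {"travel": [-3,0,0],"roll": 0},
  {"travel": [-6,0,0],"roll": 0},
  {"travel": [-8,0,0],"roll": 0},
  {"travel": [-10,0,0],"roll": 0},
  {"travel": [-10,0,0],"roll": 0},
  {"travel": [-10,0,0],"roll": 0},
  {"travel": [-10,0,0],"roll": 0},
  {"travel": [-10,0,0],"roll": 0},
  {"travel": [-10,0,0],"roll": 0},
  {"travel": [-10,0,0],"roll": 0},
])

```text
t: 7.35
ee_pos: [0.5164, -0.3471, 0.0965]
ee_rot: [[0.712, -0.702, 0.0], [-0.702, -0.712, -0.0], [0.0, -0.0, -1.0]]
force: [0.3, 0.4, 0.8]
gripper_width: 0.0199
grip_force: 0.0
```

```bash
python3 - <<'E'
from h import *
p,d,c=grab('side','side5')
i=cv2.imread('pics/side5.png')[130:280,250:430];cv2.imwrite('pics/s5.png',cv2.resize(i,None,fx=3.9,fy=3.9))
E
```

```text
(no output)
```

View pics/s5.png

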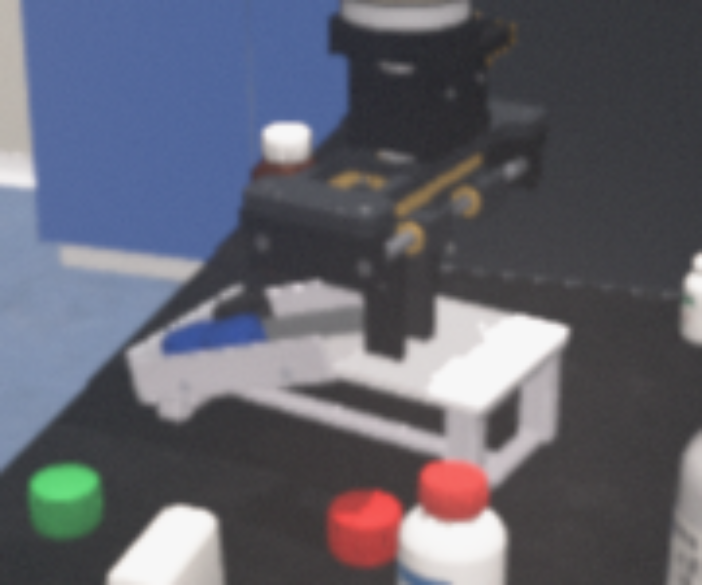

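The cap has slid down and rests against the parked blue cap; both are visible around crop (215,333). Now I'll raise the tool clear of the rack and check from the top.

Emit:
drive_tool([
  {"travel": [5,0,-10],"roll": 0},
  {"travel": [5,0,-25],"roll": 0},
  {"travel": [5,0,-45],"roll": 0},
  {"travel": [5,0,-70],"roll": 0},
  {"travel": [5,0,-95],"roll": 0},
  {"travel": [5,0,-110],"roll": 0},
  {"travel": [5,0,-120],"roll": 0},
  {"travel": [5,0,-120],"roll": 0},
  {"travel": [5,0,-120],"roll": 0},
  {"travel": [5,0,-120],"roll": 0},
])

```text
t: 8.4
ee_pos: [0.5193, -0.3501, 0.2152]
ee_rot: [[0.712, -0.702, -0.002], [-0.702, -0.712, 0.001], [-0.002, 0.001, -1.0]]
force: [-0.9, -0.1, -0.2]
gripper_width: 0.0196
grip_force: 0.0
```

```bash
python3 - <<'E'
from h import *
p,d,c=grab('top','top6')
a=cv2.imread('pics/top6.png')[120:270,220:420]
q,_,_=grab('side','side6'); b=cv2.imread('pics/side6.png')[150:260,270:380]
cv2.imwrite('pics/f6.png',np.hstack([cv2.resize(a,(450,338)),cv2.resize(b,(338,338))]))
s=monitor.sense();print(s['joint_vel'],s['t'])
E
```

```text
[ 0.00162632 -0.00142398  0.00023832 -0.0051637  -0.00161852 -0.00146559
 -0.00043643] 8.5
```

View pics/f6.png

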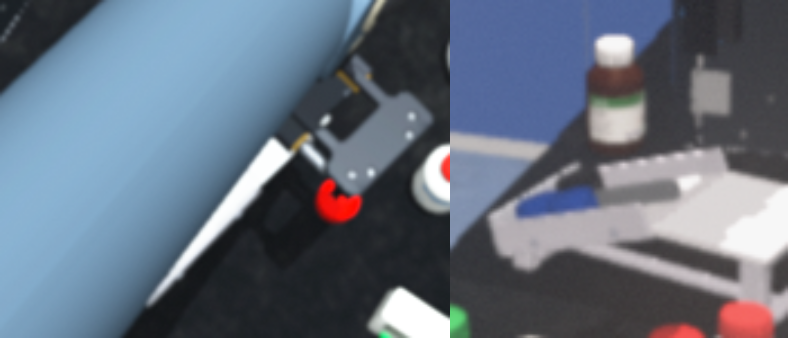

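The side view shows both blue caps lying flat in a row in the right lane, touching, with the black cap unmoved and the tool clear. The forearm hides the lanes in the top view. I'll hand it in.

```bash
python3 -c "
from cell import order; print(order.finish_job())"
```

```text
the job is handed in; nothing more can be done
None
```

The blue cap slid down the right lane by itself and rests flat right behind the parked blue cap. The job is handed in; the final check was from the side camera only, since the forearm hid the lanes from the top one.

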